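# Find the coin tin by its weight

## Task

One of the three identical closed steel tins on the white tray is full of coins and so is the heaviest. First take the inhaler spacer off their lids and lay it inside the wicker basket; then heft the tins one at a time from the robot's left to its right, lifting each well clear of the tray and standing it back upright on the tray, and finally hold the heaviest up, upright and still, at least 15 cm above the table, with the other two standing on the tray. Finish while still holding it; never tip the tins over, and leave the pill case, the mug and the flat pillbox where they are.

Things in the scene. Friction and masses are not known exactly. Their poses are not given: they have to be found in the camera images.
- tin_left: The left (from the robot; left = larger y) of three identical shut steel tins in a row on the tray: square, 50 x 50 x 65 mm tall, flat sides. Origin: centre of its underside, z up, x and y square to its sides. Centres about 85 mm apart, 35 mm free between tins; each turned at most 0.15 rad from the tray's axes.
- tin_middle: The middle (from the robot; left = larger y) of three identical shut steel tins in a row on the tray: square, 50 x 50 x 65 mm tall, flat sides. Origin: centre of its underside, z up, x and y square to its sides. The tins weigh 0.1 to 0.6 kg; the heaviest outweighs the next by at least 0.15 kg. Looks tell nothing.
- tin_right: The right (from the robot; left = larger y) of three identical shut steel tins in a row on the tray: square, 50 x 50 x 65 mm tall, flat sides. Origin: centre of its underside, z up, x and y square to its sides. Fillings lie loose inside (3 mm play sideways) and change places from start to start: any tin may be the heaviest.
- tray: White ceramic tray, 150 mm (its x) by 290 mm (its y), loose, 0.9 kg, lying on the table; floor 6 mm thick, rim 6 mm wide and 16 mm high over the table. Origin: centre of its underside, z up. The tins stand in a row along its y axis.
- spacer: Inhaler spacer of clear hard plastic, 0.1 kg, lying flat across the lids of the tins, its underside 71 mm above the table, its length along the row. Flat-sided chamber 140 mm (its x) by 44 mm (its y) by 40 mm tall, plus a mouthpiece out to x = +95 mm and a grey end cap out to x = -82 mm. Origin: centre of the chamber's underside; z up.
- basket: Low open basket of hard plastic with a woven look, tan, 240 mm (its x) by 160 mm (its y) by 50 mm tall, walls and floor 4 mm, loose, 0.4 kg; on the left or the right of the tray. Origin: centre of its underside, z up. The spacer fits in lengthwise (along x).
- pill_case: Bystander: rainbow pill case with seven lids, 161 x 36 x 26 mm tall, on the other side of the tray from the basket. Origin: centre of its underside. Leave it alone.
- mug: Bystander: blue ceramic mug, 76 mm across, 85 mm tall, handle at its +y side, beyond the tray. Origin: centre of its underside. Leave it alone.
- pillbox: Bystander: flat steel pillbox with a clip latch, 50 x 75 x 18 mm tall, beyond the tray. Origin: centre of its underside. Leave it alone.
Things that resemble listed ones, but are neither listed nor needed, are in the scene too. Leave any purple or yellow look-alike of the tin_middle alone.

How it is judged:
By the outcome, as a careful person would: the job done as asked, in the order asked, and still so for the second after the job is handed in, while the arm keeps its last pose, push and grip.
It also fails if it takes over 72 s, if anything falls off the work surface, if the arm or the gripper's body presses on something with over 40 N, if the wrist force passes 120 N, or if a joint passes its speed limit or range.

## Robot

A 7-joint arm with a two-finger parallel gripper is mounted at the origin on the work surface. World frame = base frame: x ahead of the robot, y to its left, z up, the work surface at z = 0. Lengths are in m, angles in rad, forces in N, time in s.
With the tool pointing down it reaches from about 0.4 to 0.85 m from the base axis. Payload 4.5 kg.
Tool frame: the origin (TCP) lies at the very end of the fingers, on their centre line; the grasp point (between the pads) lies 19 mm behind it; z points along the fingers, y is the line along which they close (so a half turn about z gives the same grasp; the last joint's range is limited). The gripper opens to 88 mm and grips with 3 to 60 N. Pads are 18 mm wide; open, the fingers measure 123 mm over their backs; the gripper's body (75 mm by 187 mm) begins 45 mm behind the grasp point.
Start: joints at [1.275, 0.689, -0.195, 1.565, 0.157, 0.902, -0.215], TCP at [0.202, -0.591, 0.239] pointing down, gripper open.
Joint ranges: [-3.01, 3.01], [-0.46, 2.08], [-1.47, 1.51], [0.13, 2.56], [-1, 4.14], [0.04, 2.09], [-2.66, 2.66]. Speed limits (rad/s): [2.57, 2.57, 3.14, 3.14, 3.14, 3.14, 3.14].

## Interface

Orientations are given as a unit quaternion [x, y, z, w].
In Python, from plant import r, eyes, nets gives the robot as it stands.
- The arm moves only by the shell command python3 -m pendant 'ROWS' [FORCE]. ROWS is JSON, a list of rows, each an object of numbers: "claw": the opening, from 0 (shut) to 1 (fully open); "dx", "dy", "dz": the shift along the world's x, y, z in mm; "twist": the turn about the world's z in rad. In form: [{"claw": .., "dx": .., "dy": .., "dz": .., "twist": ..}, ...]. A call has 1 to 8 rows; each row is the pose to reach, as a shift and turn from the pose commanded when the call began; what a row does not reach only later rows make up. A row lasts 1/10 s, in which the tool goes at most 50 mm and 8.59 degrees, less where a joint would pass 70% of its speed; a pose out of reach is approached as far as the arm can. A call with a gripper value outside its range is refused whole. The fingers move at their own pace and stop on an object; FORCE is the grip in N (left out, the last holds). Time passes only in rows, so rows that repeat a pose let the fingers close. It gives the time, the measured TCP pose, the force, the opening and the grip force at its end, in the units of the state.
- r.get_state(): the state, without advancing time (a new reading comes with each control period).
- eyes.snapshot(name): name is "scene" or "side" or "wrist"; returns (picture, depth): 420x560x3 uint8, blue, green, red; 420x560 float32, m along the optical axis (not along the pixel's ray), 0 where there is no reading.
- eyes.camera_info(name): a dict with "K" (3x3 intrinsics, pixels), "world_to_cam" (4x4, takes a point from world to camera coordinates); the wrist camera has in their place "T_tool_cam" (4x4, takes a point from camera to tool coordinates, whose origin is the TCP and whose axes are the flange's). Camera axes: x right, y down, z forward; pixel columns grow to the right and rows downward; lengths in m; the calibration is good to about 2 mm. The wrist camera is an equidistant fisheye: a pixel r from the principal point sees the ray r / f radians off the axis. A picture is of the moment at which its call begins: read the wrist's pose just before it. camera_info takes no time and is no camera call.
- r.finish_job(): hands the job in; it is judged then, once.
Trained networks look in the newest picture that a camera, given by its name, has taken for a name from the list of things; names that differ only in an ending like _2 or _b are one class to them, and where a whole thing is asked for, a point or a joint stands for the part that bears it (a point fixed in the world has none). Each returns a list of dicts, best first, with "confidence" (0 to 1); they miss things now and then, are a little off and sometimes report something else, mostly with a low value. They report only what shows in the picture. A call takes as long as a camera call. They do not tell look-alikes from the thing itself.
- nets.spot_in(camera, query): "box" ([left, top, width, height] as shares, 0 to 1, of the picture: columns of its width, rows of its height, round what is visible of it).
- nets.place_of(camera, query): "position" ([column, row] as shares, 0 to 1, of the picture: columns of its width, rows of its height: a listed point, or the origin of a listed thing).
The state is a dict: "clock": time; "q": joint angles; "qd": joint speeds; "joint_torque": joint torques, N m; "tool_pos": TCP position; "eef_rot": TCP orientation; "contact_force": force on the tool from outside, world axes, zero at the start; "moment": the same for the moment, N m; "opening": opening from 0.0 (shut) to 1.0 (fully open); "finger_force": force on a finger pad.
Only numpy, scipy, OpenCV 4.12 (cv2) and the standard library are available. Lean on these libraries where they do the work, as an engineer would, in place of code of your own. Each camera call takes 0.05 s, during which the arm holds its last target. There are 200 camera calls.

## Working session

There is one attempt and no reset: what is moved stays moved. The work goes in short steps, Python scripts to look and compute and a shell command to move; the robot and the scene stay as the last step left them, time stands still between calls to the robot, and variables do not carry over. Pictures are saved under pics/ and viewed, at most 10 in all, crops included, and the job is handed in when it is done.

```bash
ls; mkdir -p pics
python3 - <<'E'
from plant import r,eyes,nets
import cv2,numpy as np
s=r.get_state();print({k:np.round(v,3) for k,v in s.items()})
for n in("scene","side"):
    p,d=eyes.snapshot(n);cv2.imwrite(f"pics/{n}0.png",p);np.save(f"/tmp/{n}_d.npy",d);np.save(f"/tmp/{n}_p.npy",p)
    i=eyes.camera_info(n);print(n,np.round(i["K"],1).tolist(),np.round(i["world_to_cam"],3).tolist())
    for q in("tin_left","tray","spacer","basket"):
        print(q,[(np.round(b["box"],3).tolist(),round(b["confidence"],2)) for b in nets.spot_in(n,q)][:5])
print(eyes.camera_info("wrist"))
E
```

```text
pics
{'clock': np.float64(0.0), 'q': array([ 1.275,  0.69 , -0.195,  1.566,  0.157,  0.902, -0.215]), 'qd': array([-0.001, -0.001, -0.001,  0.001, -0.001, -0.002, -0.001]), 'joint_torque': array([-0.0000e+00, -5.2756e+01, -1.2670e+00, -1.5343e+01, -5.3000e-02,
        7.0000e-03,  0.0000e+00]), 'tool_pos': array([ 0.202, -0.591,  0.238]), 'eef_rot': array([ 0.986,  0.164, -0.   , -0.001]), 'contact_force': array([-0.263, -0.107, -0.445]), 'moment': array([ 0.044, -0.037,  0.04 ]), 'finger_force': np.float64(0.0), 'opening': np.float64(1.0)}
scene [[535.6, 0.0, 280.4], [0.0, 535.6, 208.6], [0.0, 0.0, 1.0]] [[-0.352, 0.936, -0.005, 0.199], [0.794, 0.296, -0.531, -0.398], [-0.496, -0.19, -0.847, 1.386], [0.0, 0.0, 0.0, 1.0]]
tin_left []
tray [([0.399, 0.372, 0.278, 0.282], 0.69)]
spacer [([0.476, 0.386, 0.159, 0.144], 0.8)]
basket []
side [[391.6, 0.0, 278.8], [0.0, 391.6, 206.9], [0.0, 0.0, 1.0]] [[0.671, -0.741, -0.007, -0.37], [-0.54, -0.483, -0.689, 0.362], [0.507, 0.466, -0.725, 0.598], [0.0, 0.0, 0.0, 1.0]]
tin_left [([0.393, 0.46, 0.046, 0.079], 0.9)]
tray [([0.353, 0.446, 0.234, 0.289], 0.81), ([0.674, 0.491, 0.066, 0.066], 0.26)]
spacer [([0.393, 0.437, 0.116, 0.144], 0.56)]
basket [([0.534, 0.669, 0.31, 0.331], 0.77), ([0.424, 0.521, 0.054, 0.079], 0.67)]
{'K': array([[325.1922621 ,   0.        , 285.8214095 ],
       [  0.        , 325.1922621 , 209.57612131],
       [  0.        ,   0.        ,   1.        ]]), 'T_tool_cam': array([[-5.80464602e-04, -9.55283066e-01, -2.95692283e-01,
         7.53484429e-02],
       [ 9.99999711e-01, -4.09169763e-04, -6.41178345e-04,
         2.11544794e-03],
       [ 4.91518474e-04, -2.95692569e-01,  9.55283028e-01,
        -1.46339091e-01],
       [ 0.00000000e+00,  0.00000000e+00,  0.00000000e+00,
         1.00000000e+00]])}
```

View pics/scene0.png

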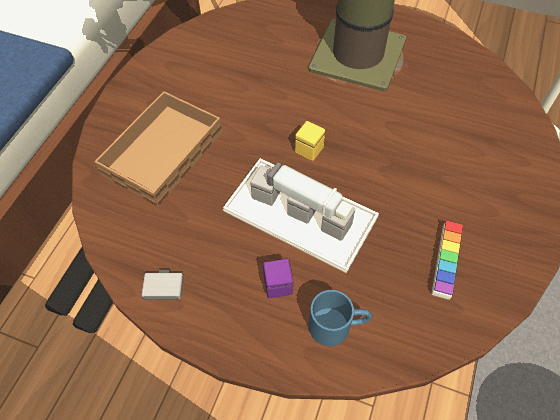

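View pics/side0.png

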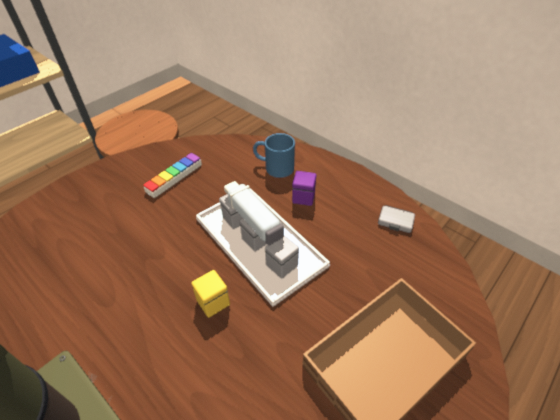

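The scene view shows the basket at (158,147), on the robot's right (smaller y). The tray is at (300,212), with the spacer across the three tins from (270,175) to (340,205). The yellow and purple look-alikes are at (310,140) and (278,277). The pill case is on the far right, and the mug and pillbox are below. The side view agrees: tray (262,240), basket (390,360). Next I'll take positions from both depth clouds.

```bash
cat > h.py <<'E'
import numpy as np,cv2
from plant import r,eyes,nets
def cloud(n,d,p):
    i=eyes.camera_info(n);K=i["K"];W=np.linalg.inv(i["world_to_cam"])
    v,u=np.nonzero(d>0);z=d[v,u]
    c=np.c_[(u-K[0,2])/K[0,0]*z,(v-K[1,2])/K[1,1]*z,z]
    return c@W[:3,:3].T+W[:3,3],p[v,u],np.c_[u,v]
def rect(P):
    (c,s,a)=cv2.minAreaRect((P[:,:2]*1000).astype(np.float32));return np.round(c,1).tolist(),np.round(s,1).tolist(),round(a,1)
def blobs(P,zlo,zhi,res=3,minpx=20):
    Q=P[(P[:,2]>zlo)&(P[:,2]<zhi)&(P[:,0]>.2)&(P[:,0]<1.1)&(abs(P[:,1])<.7)]
    ij=np.round((Q[:,:2]-[.2,-.7])*1000/res).astype(int);m=np.zeros((320,480),np.uint8);m[ij[:,0],ij[:,1]]=1
    m=cv2.morphologyEx(m,cv2.MORPH_CLOSE,np.ones((3,3)))
    n,l=cv2.connectedComponents(m);L=l[ij[:,0],ij[:,1]]
    for k in range(1,n):
        q=Q[L==k]
        if len(q)>minpx: print("  ",len(q),"z %.4f"%np.median(q[:,2]),rect(q))
E
python3 - <<'E'
from h import *
for n in("scene","side"):
    P,c,uv=cloud(n,np.load(f"/tmp/{n}_d.npy"),np.load(f"/tmp/{n}_p.npy"))
    print(n)
    for lo,hi in((.012,.022),(.04,.055),(.062,.08),(.1,.12),(.08,.12)):
        print(lo,hi);blobs(P,lo,hi)
E
```

```text
scene
0.012 0.022
   82 z 0.0167 ([353.9, -7.7], [31.6, 64.8], 31.0)
   359 z 0.0170 ([415.4, -376.7], [115.0, 254.7], 48.5)
   328 z 0.0168 ([501.1, -266.1], [113.9, 273.5], 51.0)
   929 z 0.0154 ([507.0, 21.8], [290.7, 153.5], 80.7)
   189 z 0.0178 ([512.1, 330.8], [159.9, 35.7], 3.2)
   67 z 0.0165 ([506.5, -52.6], [28.6, 59.0], 33.5)
   65 z 0.0174 ([520.4, 30.5], [27.0, 59.0], 26.7)
   63 z 0.0167 ([536.4, 106.6], [22.6, 55.4], 18.6)
   54 z 0.0172 ([697.6, 48.0], [4.4, 48.0], 27.6)
   88 z 0.0181 ([697.2, 162.4], [25.6, 83.0], 1.7)
   1043 z 0.0174 ([756.8, -171.1], [64.1, 75.8], 18.3)
   68 z 0.0171 ([745.4, 161.6], [23.4, 69.6], 17.3)
0.04 0.055
   123 z 0.0456 ([353.3, -7.6], [35.1, 66.1], 31.6)
   1338 z 0.0475 ([462.8, -324.4], [166.4, 244.4], 79.7)
   113 z 0.0482 ([510.9, -58.5], [19.2, 52.0], 17.0)
   137 z 0.0488 ([530.2, 113.7], [34.6, 66.5], 33.7)
   107 z 0.0496 ([525.6, 23.5], [13.6, 50.8], 4.5)
   89 z 0.0465 ([697.8, 47.3], [7.4, 48.5], 23.0)
   120 z 0.0472 ([700.1, 151.5], [29.7, 66.6], 5.9)
   109 z 0.0475 ([745.9, 159.5], [24.0, 70.2], 13.0)
0.062 0.08
   376
[... 1375 characters left out ...]
8 ([660.2, 23.6], [13.1, 49.3], 39.5)
   134 z 0.0481 ([704.4, 137.7], [29.3, 71.5], 41.2)
   81 z 0.0486 ([744.2, 173.7], [14.4, 52.0], 45.4)
0.062 0.08
   624 z 0.0650 ([341.2, -16.9], [50.5, 49.5], 78.6)
   548 z 0.0713 ([491.9, -50.6], [73.4, 50.1], 85.8)
   109 z 0.0699 ([484.8, 28.0], [50.3, 9.2], 82.5)
   148 z 0.0708 ([497.0, 97.9], [70.9, 21.4], 68.4)
   311 z 0.0657 ([678.6, 36.2], [50.8, 49.5], 31.4)
   162 z 0.0716 ([703.8, 137.1], [27.2, 70.2], 40.9)
   195 z 0.0716 ([726.1, 178.4], [34.4, 95.3], 48.8)
0.1 0.12
   1318 z 0.1107 ([508.6, 37.4], [176.1, 44.0], 78.3)
0.08 0.12
   1687 z 0.1099 ([508.6, 38.0], [177.3, 44.2], 78.3)
   193 z 0.0847 ([722.7, 153.6], [77.0, 74.0], 55.0)
```

Both views agree:

| Thing | Centre (mm) | Height (mm) | Orientation |
|---|---|---|---|
| Spacer | (508, 38) | top at 110 | long axis at 78.2° |
| Tray | (508.5, 22) | | yaw −9.3° |
| Basket | (464, −325) | rim at 49 | long axis at −10.4° |

I'll move above the spacer now. The shift is dx 305, dy 625 and the twist is +59.3°.

```bash
python3 -m pendant '[{"claw":1,"dx":22,"dy":45,"dz":0,"twist":0.13},{"claw":1,"dx":44,"dy":90,"dz":0,"twist":0.26},{"claw":1,"dx":66,"dy":135,"dz":0,"twist":0.39},{"claw":1,"dx":88,"dy":180,"dz":0,"twist":0.52},{"claw":1,"dx":110,"dy":225,"dz":0,"twist":0.65},{"claw":1,"dx":132,"dy":270,"dz":0,"twist":0.78},{"claw":1,"dx":154,"dy":315,"dz":0,"twist":0.91},{"claw":1,"dx":176,"dy":360,"dz":0,"twist":1.035}]' 20
python3 -m pendant '[{"claw":1,"dx":22,"dy":45,"dz":0,"twist":0},{"claw":1,"dx":44,"dy":90,"dz":0,"twist":0},{"claw":1,"dx":66,"dy":135,"dz":0,"twist":0},{"claw":1,"dx":88,"dy":180,"dz":0,"twist":0},{"claw":1,"dx":110,"dy":225,"dz":0,"twist":0},{"claw":1,"dx":129,"dy":265,"dz":0,"twist":0},{"claw":1,"dx":129,"dy":265,"dz":0,"twist":0},{"claw":1,"dx":129,"dy":265,"dz":0,"twist":0}]'
python3 - <<'E'
from h import *
s=r.get_state();print(s["q"].round(2),s["tool_pos"].round(4),s["eef_rot"].round(3))
p,d=eyes.snapshot("wrist");cv2.imwrite("pics/w1.png",p)
E
```

```text
clock: 1.3
tool_pos: [0.3789, -0.2304, 0.2391]
eef_rot: [0.775, 0.633, 0.0, 0.001]
contact_force: [0.7, -0.3, -0.3]
opening: 1.0
finger_force: 0.0
clock: 2.1
tool_pos: [0.5072, 0.0339, 0.2387]
eef_rot: [0.775, 0.632, -0.0, 0.0]
contact_force: [-0.8, -0.3, 0.5]
opening: 0.999
finger_force: 0.0
[ 0.12  0.56 -0.43  1.91  0.34  0.75 -0.71] [0.5072 0.0339 0.2387] [ 0.775  0.632 -0.     0.   ]
```

View pics/w1.png

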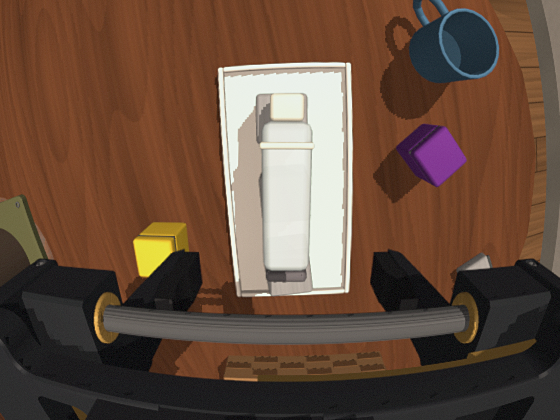

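The wrist view shows the spacer upright at column ~287, midway between the fingers (185 and 390). The yellow box is clear of the left finger, to its outside. Next: descend and grip.

```bash
python3 -m pendant '[{"claw":1,"dx":0,"dy":0,"dz":-40,"twist":0},{"claw":1,"dx":0,"dy":0,"dz":-80,"twist":0},{"claw":1,"dx":0,"dy":0,"dz":-115,"twist":0},{"claw":1,"dx":0,"dy":0,"dz":-140,"twist":0},{"claw":1,"dx":0,"dy":0,"dz":-152,"twist":0},{"claw":1,"dx":0,"dy":0,"dz":-158,"twist":0},{"claw":1,"dx":0,"dy":0,"dz":-158,"twist":0},{"claw":0.45,"dx":0,"dy":0,"dz":-158,"twist":0}]' 15
python3 -m pendant '[{"claw":0.2,"dx":0,"dy":0,"dz":0,"twist":0},{"claw":0.2,"dx":0,"dy":0,"dz":0,"twist":0},{"claw":0.2,"dx":0,"dy":0,"dz":0,"twist":0},{"claw":0.2,"dx":0,"dy":0,"dz":0,"twist":0},{"claw":0.2,"dx":0,"dy":0,"dz":0,"twist":0},{"claw":0.2,"dx":0,"dy":0,"dz":0,"twist":0}]' 15
```

```text
clock: 2.95
tool_pos: [0.5078, 0.0327, 0.0817]
eef_rot: [0.776, 0.63, 0.001, 0.001]
contact_force: [0.4, -0.1, -0.4]
opening: 0.932
finger_force: 0.0
clock: 3.55
tool_pos: [0.5072, 0.0331, 0.0809]
eef_rot: [0.776, 0.631, 0.0, 0.0]
contact_force: [-0.6, -0.0, 2.5]
opening: 0.495
finger_force: 15.0
```

```bash
python3 -m pendant '[{"claw":0.2,"dx":0,"dy":0,"dz":10,"twist":0},{"claw":0.2,"dx":0,"dy":0,"dz":30,"twist":0},{"claw":0.2,"dx":0,"dy":0,"dz":60,"twist":0},{"claw":0.2,"dx":0,"dy":0,"dz":90,"twist":0},{"claw":0.2,"dx":0,"dy":-20,"dz":100,"twist":-0.1},{"claw":0.2,"dx":-4,"dy":-50,"dz":100,"twist":-0.22},{"claw":0.2,"dx":-8,"dy":-80,"dz":100,"twist":-0.34},{"claw":0.2,"dx":-12,"dy":-110,"dz":100,"twist":-0.46}]'
python3 -m pendant '[{"claw":0.2,"dx":-4,"dy":-30,"dz":0,"twist":-0.12},{"claw":0.2,"dx":-8,"dy":-60,"dz":0,"twist":-0.24},{"claw":0.2,"dx":-12,"dy":-90,"dz":0,"twist":-0.36},{"claw":0.2,"dx":-16,"dy":-120,"dz":0,"twist":-0.48},{"claw":0.2,"dx":-20,"dy":-150,"dz":0,"twist":-0.6},{"claw":0.2,"dx":-24,"dy":-180,"dz":0,"twist":-0.72},{"claw":0.2,"dx":-28,"dy":-210,"dz":0,"twist":-0.84},{"claw":0.2,"dx":-32,"dy":-235,"dz":0,"twist":-0.96}]'
python3 -m pendant '[{"claw":0.2,"dx":-2,"dy":-8,"dz":0,"twist":-0.08},{"claw":0.2,"dx":-4,"dy":-12,"dz":0,"twist":-0.126},{"claw":0.2,"dx":-4,"dy":-12,"dz":0,"twist":-0.126},{"claw":0.2,"dx":-4,"dy":-12,"dz":0,"twist":-0.126},{"claw":0.2,"dx":-4,"dy":-12,"dz":0,"twist":-0.126}]'
python3 - <<'E'
from h import *
s=r.get_state();print(s["q"].round(2),s["tool_pos"].round(4),s["eef_rot"].round(3))
p,d=eyes.snapshot("wrist");cv2.imwrite("pics/w2.png",p)
p,d=eyes.snapshot("side");P,c,uv=cloud("side",d,p)
for lo,hi in((.04,.055),(.2,.22)): blobs(P,lo,hi)
E
```

```text
clock: 4.35
tool_pos: [0.4947, -0.078, 0.1814]
eef_rot: [0.9, 0.435, 0.0, 0.0]
contact_force: [1.6, 0.2, -0.8]
opening: 0.495
finger_force: 15.0
clock: 5.15
tool_pos: [0.4625, -0.3135, 0.1812]
eef_rot: [1.0, -0.03, 0.0, -0.0]
contact_force: [-0.6, -0.3, -0.9]
opening: 0.495
finger_force: 15.0
clock: 5.65
tool_pos: [0.4595, -0.3227, 0.1808]
eef_rot: [0.996, -0.089, 0.0, -0.0]
contact_force: [1.0, -0.4, -1.0]
opening: 0.496
finger_force: 15.0
[ 0.55  0.68 -0.02  1.82  0.02  0.64 -1.24] [ 0.4595 -0.3227  0.1808] [ 0.996 -0.089  0.    -0.   ]
   134 z 0.0463 ([328.6, -30.3], [30.7, 62.0], 40.6)
   825 z 0.0492 ([423.6, -256.4], [222.7, 105.9], 22.9)
   424 z 0.0503 ([471.4, -406.1], [5.6, 194.0], 79.5)
   160 z 0.0484 ([479.6, -73.1], [34.3, 66.3], 42.6)
   155 z 0.0485 ([492.5, 14.2], [34.3, 66.1], 38.6)
   144 z 0.0481 ([504.4, 94.1], [33.5, 67.0], 34.2)
   97 z 0.0473 ([658.4, 24.0], [5.6, 47.6], 32.0)
   133 z 0.0474 ([704.7, 138.1], [30.3, 71.4], 40.8)
   82 z 0.0480 ([746.8, 173.8], [13.3, 49.4], 41.1)
   2442 z 0.2104 ([434.1, -313.4], [72.6, 111.6], 65.4)
   59 z 0.2122 ([505.8, -344.5], [9.6, 15.0], 82.3)
```

View pics/w2.png

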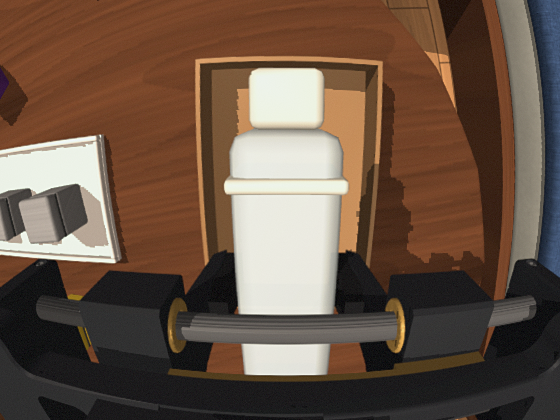

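The wrist view shows the spacer (columns 230–345) centred over the basket (195–383) and parallel to it. Next I'll lower it to about 2 mm above the floor and release.

```bash
python3 -m pendant '[{"claw":0.2,"dx":0,"dy":-1,"dz":-35,"twist":0},{"claw":0.2,"dx":0,"dy":-1,"dz":-70,"twist":0},{"claw":0.2,"dx":0,"dy":-1,"dz":-105,"twist":0},{"claw":0.2,"dx":0,"dy":-1,"dz":-130,"twist":0},{"claw":0.2,"dx":0,"dy":-1,"dz":-145,"twist":0},{"claw":0.2,"dx":0,"dy":-1,"dz":-155,"twist":0},{"claw":0.2,"dx":0,"dy":-1,"dz":-161,"twist":0},{"claw":0.2,"dx":0,"dy":-1,"dz":-165,"twist":0}]'
python3 -m pendant '[{"claw":0.2,"dx":0,"dy":0,"dz":0,"twist":0},{"claw":0.75,"dx":0,"dy":0,"dz":0,"twist":0},{"claw":0.75,"dx":0,"dy":0,"dz":0,"twist":0},{"claw":0.75,"dx":0,"dy":0,"dz":0,"twist":0},{"claw":0.75,"dx":0,"dy":0,"dz":0,"twist":0},{"claw":0.75,"dx":0,"dy":0,"dz":10,"twist":0},{"claw":0.75,"dx":0,"dy":0,"dz":30,"twist":0},{"claw":0.75,"dx":0,"dy":0,"dz":60,"twist":0}]'
python3 -m pendant '[{"claw":0.75,"dx":0,"dy":0,"dz":40,"twist":0},{"claw":1,"dx":0,"dy":0,"dz":80,"twist":0},{"claw":1,"dx":0,"dy":0,"dz":110,"twist":0},{"claw":1,"dx":0,"dy":0,"dz":110,"twist":0}]'
python3 - <<'E'
from h import *
for n in("scene","side"):
    p,d=eyes.snapshot(n);P,c,uv=cloud(n,d,p);print(n)
    cv2.imwrite(f"pics/{n}3.png",p)
    for lo,hi in((.012,.022),(.03,.044),(.045,.055),(.064,.08)): print(lo);blobs(P,lo,hi,minpx=60)
E
```

```text
clock: 6.55
tool_pos: [0.4597, -0.3253, 0.016]
eef_rot: [0.996, -0.09, 0.001, 0.0]
contact_force: [0.2, 0.2, 0.1]
opening: 0.494
finger_force: 15.0
clock: 7.35
tool_pos: [0.4583, -0.3244, 0.0759]
eef_rot: [0.996, -0.09, -0.001, -0.001]
contact_force: [0.5, -0.4, 0.0]
opening: 0.748
finger_force: 0.0
clock: 7.75
tool_pos: [0.4614, -0.3266, 0.1906]
eef_rot: [0.996, -0.091, 0.004, 0.002]
contact_force: [1.0, -1.2, 0.1]
opening: 0.987
finger_force: 0.0
scene
0.012
   91 z 0.0172 ([354.2, -7.6], [32.7, 64.9], 31.0)
   343 z 0.0168 ([414.9, -375.7], [114.7, 258.4], 48.2)
   361 z 0.0164 ([510.6, -277.6], [132.7, 285.1], 45.3)
   165 z 0.0176 ([468.0, -308.2], [20.1, 177.1], 73.9)
   1168 z 0.0154 ([506.7, 21.6], [291.0, 152.3], 80.5)
   179 z 0.0170 ([515.4, 318.2], [162.7, 33.6], 13.7)
   77 z 0.0171 ([499.8, -49.2], [34.5, 67.4], 43.5)
   76 z 0.0173 ([517.4, 34.2], [33.5, 64.9], 33.2)
   71 z 0.0167 ([531.3, 112.0], [32.1, 64.6], 28.9)
   100 z 0.0181 ([696.9, 165.5], [27.1, 92.7], 4.0)
   1052 z 0.0173 ([756.7, -171.5], [63.7, 75.7], 19.9)
   74 z 0.0168 ([744.8, 158.6], [27.0, 71.8], 
[... 2522 characters left out ...]
.9], 79.4)
   540 z 0.0457 ([453.3, -326.9], [45.1, 138.7], 82.5)
   115 z 0.0506 ([479.0, -72.8], [34.3, 66.1], 40.6)
   107 z 0.0503 ([492.9, 14.0], [33.7, 65.9], 39.7)
   105 z 0.0506 ([505.3, 93.6], [33.5, 65.1], 35.5)
   72 z 0.0492 ([660.3, 24.1], [11.5, 49.2], 37.6)
   81 z 0.0501 ([704.2, 131.4], [24.0, 66.5], 50.0)
0.064
   494 z 0.0653 ([341.2, -16.9], [48.1, 48.6], 77.4)
   551 z 0.0712 ([491.1, -61.4], [50.3, 49.9], 85.1)
   466 z 0.0713 ([504.9, 24.8], [50.9, 49.2], 81.5)
   410 z 0.0713 ([517.6, 102.5], [49.8, 49.2], 77.6)
   281 z 0.0659 ([678.5, 35.8], [51.0, 48.5], 31.3)
   146 z 0.0720 ([703.8, 136.9], [26.0, 69.9], 41.2)
   173 z 0.0723 ([725.9, 178.4], [32.3, 94.5], 51.2)
```

View pics/side3.png

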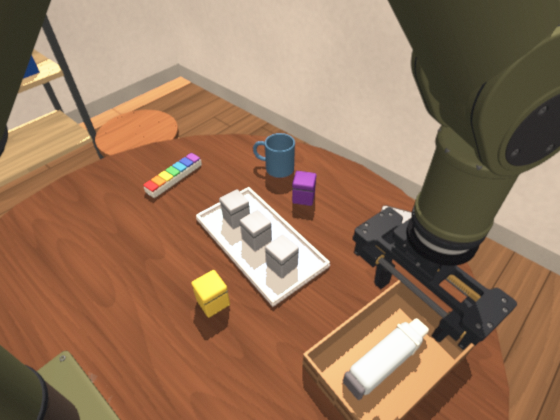

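The spacer lies flat inside the basket, at about (387,355) in the side view, and all three tins still stand upright.

| Tin | Centre (mm) | Yaw |
|---|---|---|
| left | (517, 103) | −12° |
| middle | (504, 25) | −7.7° |
| right | (490.3, −61) | −4° |

Lids are at 71 mm. I'll start with the left tin.

```bash
python3 -m pendant '[{"claw":1,"dx":6,"dy":45,"dz":0,"twist":0.14},{"claw":1,"dx":12,"dy":90,"dz":0,"twist":0.28},{"claw":1,"dx":18,"dy":135,"dz":0,"twist":0.42},{"claw":1,"dx":24,"dy":180,"dz":0,"twist":0.56},{"claw":1,"dx":30,"dy":225,"dz":0,"twist":0.7},{"claw":1,"dx":36,"dy":270,"dz":0,"twist":0.84},{"claw":1,"dx":42,"dy":315,"dz":0,"twist":0.98},{"claw":1,"dx":48,"dy":360,"dz":0,"twist":1.12}]'
python3 -m pendant '[{"claw":1,"dx":5,"dy":35,"dz":0,"twist":0.14},{"claw":1,"dx":10,"dy":60,"dz":0,"twist":0.28},{"claw":1,"dx":10,"dy":68,"dz":0,"twist":0.4},{"claw":1,"dx":10,"dy":68,"dz":0,"twist":0.419},{"claw":1,"dx":10,"dy":68,"dz":0,"twist":0.419},{"claw":1,"dx":10,"dy":68,"dz":0,"twist":0.419},{"claw":1,"dx":10,"dy":68,"dz":0,"twist":0.419}]'
cat >> h.py <<'E'
def weigh(n=12):
    F=[]
    for _ in range(n):
        eyes.snapshot("scene");s=r.get_state();F.append(np.r_[s["contact_force"],s["joint_torque"][[1,3]]])
    F=np.array(F);print("F",F.mean(0).round(2),"sd",F.std(0).round(2))
def pose():
    s=r.get_state();q=s["eef_rot"];print("tcp mm",(s["tool_pos"]*1000).round(1),"closing deg %.1f"%(2*np.degrees(np.arctan2(q[1],q[0]))-90),"open %.3f"%s["opening"],"t %.2f"%s["clock"],s["q"].round(2))
E
python3 -c "
from h import *
weigh(6);pose()"
```

```text
clock: 8.65
tool_pos: [0.5059, 0.0367, 0.1844]
eef_rot: [0.89, 0.455, -0.001, -0.001]
contact_force: [-0.2, -0.0, -0.5]
opening: 0.999
finger_force: 0.0
clock: 9.35
tool_pos: [0.5169, 0.1018, 0.1855]
eef_rot: [0.779, 0.627, -0.001, 0.0]
contact_force: [0.2, -0.7, 0.9]
opening: 1.002
finger_force: 0.0
F [-2.500e-01  2.000e-02 -3.000e-02 -4.617e+01 -1.109e+01] sd [0.43 0.51 0.44 0.04 0.01]
tcp mm [517.2 102.8 185.8] closing deg -12.2 open 0.999 t 9.65 [-0.05  0.66 -0.38  1.91  0.38  0.65 -0.88]
```

```bash
python3 -m pendant '[{"claw":1,"dx":0,"dy":0,"dz":-40,"twist":0},{"claw":1,"dx":0,"dy":0,"dz":-80,"twist":0},{"claw":1,"dx":0,"dy":0,"dz":-115,"twist":0},{"claw":1,"dx":0,"dy":0,"dz":-138,"twist":0},{"claw":1,"dx":0,"dy":0,"dz":-148,"twist":0},{"claw":1,"dx":0,"dy":0,"dz":-151,"twist":0},{"claw":1,"dx":0,"dy":0,"dz":-151,"twist":0},{"claw":0.6,"dx":0,"dy":0,"dz":-151,"twist":0}]' 30
python3 -m pendant '[{"claw":0.3,"dx":0,"dy":0,"dz":0,"twist":0},{"claw":0.3,"dx":0,"dy":0,"dz":0,"twist":0},{"claw":0.3,"dx":0,"dy":0,"dz":0,"twist":0},{"claw":0.3,"dx":0,"dy":0,"dz":0,"twist":0},{"claw":0.3,"dx":0,"dy":0,"dz":0,"twist":0},{"claw":0.3,"dx":0,"dy":0,"dz":0,"twist":0}]' 30
python3 -m pendant '[{"claw":0.3,"dx":0,"dy":0,"dz":5,"twist":0},{"claw":0.3,"dx":0,"dy":0,"dz":15,"twist":0},{"claw":0.3,"dx":0,"dy":0,"dz":30,"twist":0},{"claw":0.3,"dx":0,"dy":0,"dz":50,"twist":0},{"claw":0.3,"dx":0,"dy":0,"dz":65,"twist":0},{"claw":0.3,"dx":0,"dy":0,"dz":75,"twist":0},{"claw":0.3,"dx":0,"dy":0,"dz":80,"twist":0},{"claw":0.3,"dx":0,"dy":0,"dz":80,"twist":0}]' 30
python3 -c "
from h import *
weigh(10);pose()"
```

```text
clock: 10.45
tool_pos: [0.518, 0.1032, 0.0359]
eef_rot: [0.778, 0.628, 0.001, 0.0]
contact_force: [-0.1, 0.6, 0.4]
opening: 0.933
finger_force: 0.0
clock: 11.05
tool_pos: [0.5172, 0.103, 0.035]
eef_rot: [0.778, 0.628, 0.0, 0.0]
contact_force: [-0.4, -0.1, 3.1]
opening: 0.56
finger_force: 29.9
clock: 11.85
tool_pos: [0.5173, 0.103, 0.1152]
eef_rot: [0.778, 0.628, 0.0, 0.0]
contact_force: [-0.4, 0.1, -2.6]
opening: 0.562
finger_force: 29.9
F [ 3.000e-02  1.000e-02 -2.130e+00 -5.004e+01 -8.550e+00] sd [0.58 0.53 0.41 0.26 0.06]
tcp mm [517.  103.  114.5] closing deg -12.2 open 0.561 t 12.35 [-0.1   0.77 -0.3   1.96  0.47  0.48 -0.96]
```

```bash
python3 -m pendant '[{"claw":0.3,"dx":0,"dy":0,"dz":-15,"twist":0},{"claw":0.3,"dx":0,"dy":0,"dz":-35,"twist":0},{"claw":0.3,"dx":0,"dy":0,"dz":-55,"twist":0},{"claw":0.3,"dx":0,"dy":0,"dz":-68,"twist":0},{"claw":0.3,"dx":0,"dy":0,"dz":-74,"twist":0},{"claw":0.3,"dx":0,"dy":0,"dz":-77,"twist":0},{"claw":0.3,"dx":0,"dy":0,"dz":-79,"twist":0},{"claw":0.3,"dx":0,"dy":0,"dz":-80,"twist":0}]' 30
python3 -m pendant '[{"claw":0.3,"dx":0,"dy":0,"dz":0,"twist":0},{"claw":0.3,"dx":0,"dy":0,"dz":0,"twist":0},{"claw":1,"dx":0,"dy":0,"dz":0,"twist":0},{"claw":1,"dx":0,"dy":0,"dz":0,"twist":0},{"claw":1,"dx":0,"dy":0,"dz":0,"twist":0},{"claw":1,"dx":0,"dy":0,"dz":0,"twist":0},{"claw":1,"dx":0,"dy":0,"dz":5,"twist":0},{"claw":1,"dx":0,"dy":0,"dz":35,"twist":0}]'
python3 -m pendant '[{"claw":1,"dx":0,"dy":0,"dz":30,"twist":0},{"claw":1,"dx":0,"dy":0,"dz":60,"twist":0},{"claw":1,"dx":-3,"dy":-20,"dz":70,"twist":0.02},{"claw":1,"dx":-9,"dy":-55,"dz":70,"twist":0.05},{"claw":1,"dx":-13,"dy":-78,"dz":70,"twist":0.075},{"claw":1,"dx":-13,"dy":-78,"dz":70,"twist":0.075},{"claw":1,"dx":-13,"dy":-78,"dz":70,"twist":0.075}]'
python3 - <<'E'
from h import *
p,d=eyes.snapshot("scene");P,c,uv=cloud("scene",d,p);blobs(P,.064,.08,minpx=100)
p,d=eyes.snapshot("side");P,c,uv=cloud("side",d,p);blobs(P,.064,.08,minpx=100);pose();weigh(4)
E
```

```text
clock: 13.15
tool_pos: [0.5175, 0.1031, 0.0351]
eef_rot: [0.778, 0.628, 0.0, 0.0]
contact_force: [0.2, -0.6, -3.2]
opening: 0.566
finger_force: 29.9
clock: 13.95
tool_pos: [0.5153, 0.1026, 0.0682]
eef_rot: [0.778, 0.628, -0.002, -0.001]
contact_force: [0.1, 0.2, -0.3]
opening: 1.0
finger_force: 0.0
clock: 14.65
tool_pos: [0.5043, 0.0252, 0.1401]
eef_rot: [0.755, 0.656, 0.001, -0.0]
contact_force: [0.5, 0.1, 0.4]
opening: 1.001
finger_force: 0.0
   314 z 0.0705 ([489.8, -60.9], [50.9, 51.0], 84.3)
   411 z 0.0705 ([502.8, 25.9], [50.8, 51.4], 81.3)
   574 z 0.0705 ([517.0, 103.7], [50.3, 51.9], 77.8)
   450 z 0.0654 ([677.3, 37.1], [49.5, 48.6], 30.1)
   239 z 0.0725 ([700.3, 167.3], [32.7, 98.3], 5.7)
   130 z 0.0717 ([744.0, 157.3], [28.5, 72.8], 8.3)
   503 z 0.0654 ([340.6, -16.8], [48.7, 48.7], 78.3)
   556 z 0.0713 ([491.2, -61.8], [50.4, 50.0], 86.2)
   472 z 0.0714 ([504.8, 24.1], [50.1, 50.9], 80.7)
   147 z 0.0712 ([525.7, 95.6], [38.9, 32.0], 82.2)
   289 z 0.0658 ([677.9, 35.1], [50.7, 49.4], 31.0)
tcp mm [504.6  26.8 140. ] closing deg -7.8 open 0.999 t 14.75 [ 0.08  0.71 -0.37  2.01  0.5   0.51 -0.79]
F [  0.27  -0.13  -0.22 -46.17  -8.46] sd [0.18 0.35 0.42 0.02 0.02]
```

The left tin is standing back in place at about 0.22 kg. Middle tin next.

```bash
python3 -m pendant '[{"claw":1,"dx":0,"dy":0,"dz":-40,"twist":0},{"claw":1,"dx":0,"dy":0,"dz":-75,"twist":0},{"claw":1,"dx":0,"dy":0,"dz":-95,"twist":0},{"claw":1,"dx":0,"dy":0,"dz":-103,"twist":0},{"claw":1,"dx":0,"dy":0,"dz":-105,"twist":0},{"claw":1,"dx":0,"dy":0,"dz":-105,"twist":0},{"claw":1,"dx":0,"dy":0,"dz":-105,"twist":0},{"claw":0.6,"dx":0,"dy":0,"dz":-105,"twist":0}]' 30
python3 -m pendant '[{"claw":0.3,"dx":0,"dy":0,"dz":0,"twist":0},{"claw":0.3,"dx":0,"dy":0,"dz":0,"twist":0},{"claw":0.3,"dx":0,"dy":0,"dz":0,"twist":0},{"claw":0.3,"dx":0,"dy":0,"dz":0,"twist":0},{"claw":0.3,"dx":0,"dy":0,"dz":0,"twist":0},{"claw":0.3,"dx":0,"dy":0,"dz":0,"twist":0}]' 30
python3 -m pendant '[{"claw":0.3,"dx":0,"dy":0,"dz":5,"twist":0},{"claw":0.3,"dx":0,"dy":0,"dz":15,"twist":0},{"claw":0.3,"dx":0,"dy":0,"dz":30,"twist":0},{"claw":0.3,"dx":0,"dy":0,"dz":50,"twist":0},{"claw":0.3,"dx":0,"dy":0,"dz":65,"twist":0},{"claw":0.3,"dx":0,"dy":0,"dz":75,"twist":0},{"claw":0.3,"dx":0,"dy":0,"dz":80,"twist":0},{"claw":0.3,"dx":0,"dy":0,"dz":80,"twist":0}]' 30
python3 -c "
from h import *
weigh(10);pose()"
```

```text
clock: 15.75
tool_pos: [0.5048, 0.025, 0.0357]
eef_rot: [0.754, 0.657, 0.001, 0.0]
contact_force: [-0.6, 0.6, 0.0]
opening: 0.933
finger_force: 0.0
clock: 16.35
tool_pos: [0.5042, 0.025, 0.0348]
eef_rot: [0.754, 0.657, 0.0, 0.0]
contact_force: [-0.4, 0.5, 1.7]
opening: 0.564
finger_force: 30.0
clock: 17.15
tool_pos: [0.5042, 0.0249, 0.1152]
eef_rot: [0.754, 0.657, 0.0, 0.0]
contact_force: [0.3, -0.0, -5.1]
opening: 0.562
finger_force: 30.0
F [  0.08   0.28  -4.81 -49.61  -7.97] sd [0.48 0.36 0.23 0.26 0.05]
tcp mm [504.   25.1 114.5] closing deg -7.9 open 0.566 t 17.65 [ 0.06  0.75 -0.33  2.03  0.55  0.45 -0.82]
```

```bash
python3 -m pendant '[{"claw":0.3,"dx":0,"dy":0,"dz":-15,"twist":0},{"claw":0.3,"dx":0,"dy":0,"dz":-35,"twist":0},{"claw":0.3,"dx":0,"dy":0,"dz":-55,"twist":0},{"claw":0.3,"dx":0,"dy":0,"dz":-68,"twist":0},{"claw":0.3,"dx":0,"dy":0,"dz":-74,"twist":0},{"claw":0.3,"dx":0,"dy":0,"dz":-77,"twist":0},{"claw":0.3,"dx":0,"dy":0,"dz":-79,"twist":0},{"claw":0.3,"dx":0,"dy":0,"dz":-80,"twist":0}]' 30
python3 -m pendant '[{"claw":0.3,"dx":0,"dy":0,"dz":0,"twist":0},{"claw":0.3,"dx":0,"dy":0,"dz":0,"twist":0},{"claw":1,"dx":0,"dy":0,"dz":0,"twist":0},{"claw":1,"dx":0,"dy":0,"dz":0,"twist":0},{"claw":1,"dx":0,"dy":0,"dz":0,"twist":0},{"claw":1,"dx":0,"dy":0,"dz":0,"twist":0},{"claw":1,"dx":0,"dy":0,"dz":5,"twist":0},{"claw":1,"dx":0,"dy":0,"dz":35,"twist":0}]'
python3 -m pendant '[{"claw":1,"dx":0,"dy":0,"dz":30,"twist":0},{"claw":1,"dx":0,"dy":0,"dz":60,"twist":0},{"claw":1,"dx":-3,"dy":-20,"dz":70,"twist":0.02},{"claw":1,"dx":-9,"dy":-55,"dz":70,"twist":0.04},{"claw":1,"dx":-13.5,"dy":-86,"dz":70,"twist":0.06},{"claw":1,"dx":-13.5,"dy":-86,"dz":70,"twist":0.06},{"claw":1,"dx":-13.5,"dy":-86,"dz":70,"twist":0.06},{"claw":1,"dx":-13.5,"dy":-86,"dz":70,"twist":0.06}]'
python3 - <<'E'
from h import *
p,d=eyes.snapshot("scene");P,c,uv=cloud("scene",d,p);blobs(P,.064,.08,minpx=100)
p,d=eyes.snapshot("side");P,c,uv=cloud("side",d,p);blobs(P,.064,.08,minpx=100);weigh(4);pose()
E
```

```text
clock: 18.45
tool_pos: [0.5045, 0.0251, 0.0351]
eef_rot: [0.754, 0.657, 0.0, 0.0]
contact_force: [0.4, -0.1, -4.6]
opening: 0.566
finger_force: 30.0
clock: 19.25
tool_pos: [0.5024, 0.025, 0.0684]
eef_rot: [0.754, 0.657, -0.002, -0.001]
contact_force: [0.6, 0.6, 0.4]
opening: 0.999
finger_force: 0.0
clock: 20.05
tool_pos: [0.491, -0.0597, 0.14]
eef_rot: [0.734, 0.68, 0.001, -0.0]
contact_force: [-0.6, 0.2, 0.4]
opening: 1.003
finger_force: 0.0
   262 z 0.0655 ([339.4, -15.5], [48.6, 49.8], 79.0)
   435 z 0.0707 ([489.3, -60.3], [49.1, 50.5], 85.6)
   541 z 0.0706 ([503.2, 25.7], [50.6, 51.4], 83.8)
   572 z 0.0707 ([516.5, 104.0], [50.0, 52.0], 79.1)
   432 z 0.0656 ([677.3, 36.4], [48.9, 48.8], 31.1)
   234 z 0.0724 ([700.1, 167.4], [32.9, 98.6], 5.6)
   132 z 0.0720 ([743.7, 157.1], [29.1, 73.2], 8.1)
   501 z 0.0654 ([340.8, -17.1], [49.0, 47.4], 77.5)
   560 z 0.0713 ([491.1, -61.6], [51.3, 50.1], 86.4)
F [-3.000e-01 -9.000e-02  4.000e-02 -4.536e+01 -8.100e+00] sd [0.71 0.27 0.27 0.01 0.  ]
tcp mm [490.7 -60.3 139.7] closing deg -4.4 open 0.998 t 20.35 [ 0.29  0.71 -0.41  2.04  0.57  0.51 -0.62]
```

The middle tin is standing again at about 0.48 kg. Right tin next.

```bash
python3 -m pendant '[{"claw":1,"dx":0,"dy":0,"dz":-40,"twist":0},{"claw":1,"dx":0,"dy":0,"dz":-75,"twist":0},{"claw":1,"dx":0,"dy":0,"dz":-95,"twist":0},{"claw":1,"dx":0,"dy":0,"dz":-103,"twist":0},{"claw":1,"dx":0,"dy":0,"dz":-105,"twist":0},{"claw":1,"dx":0,"dy":0,"dz":-105,"twist":0},{"claw":1,"dx":0,"dy":0,"dz":-105,"twist":0},{"claw":0.6,"dx":0,"dy":0,"dz":-105,"twist":0}]' 30
python3 -m pendant '[{"claw":0.3,"dx":0,"dy":0,"dz":0,"twist":0},{"claw":0.3,"dx":0,"dy":0,"dz":0,"twist":0},{"claw":0.3,"dx":0,"dy":0,"dz":0,"twist":0},{"claw":0.3,"dx":0,"dy":0,"dz":0,"twist":0},{"claw":0.3,"dx":0,"dy":0,"dz":0,"twist":0},{"claw":0.3,"dx":0,"dy":0,"dz":0,"twist":0}]' 30
python3 -m pendant '[{"claw":0.3,"dx":0,"dy":0,"dz":5,"twist":0},{"claw":0.3,"dx":0,"dy":0,"dz":15,"twist":0},{"claw":0.3,"dx":0,"dy":0,"dz":30,"twist":0},{"claw":0.3,"dx":0,"dy":0,"dz":50,"twist":0},{"claw":0.3,"dx":0,"dy":0,"dz":65,"twist":0},{"claw":0.3,"dx":0,"dy":0,"dz":75,"twist":0},{"claw":0.3,"dx":0,"dy":0,"dz":80,"twist":0},{"claw":0.3,"dx":0,"dy":0,"dz":80,"twist":0}]' 30
python3 -c "
from h import *
weigh(10);pose()"
```

```text
clock: 21.15
tool_pos: [0.4912, -0.0611, 0.0356]
eef_rot: [0.734, 0.679, 0.001, 0.001]
contact_force: [-0.4, 0.0, -0.5]
opening: 0.931
finger_force: 0.0
clock: 21.75
tool_pos: [0.4907, -0.061, 0.0348]
eef_rot: [0.734, 0.679, 0.0, 0.0]
contact_force: [-0.2, -0.6, 1.7]
opening: 0.567
finger_force: 30.0
clock: 22.55
tool_pos: [0.4908, -0.0611, 0.1153]
eef_rot: [0.734, 0.679, 0.0, 0.0]
contact_force: [0.0, 0.3, -1.2]
opening: 0.567
finger_force: 30.0
F [-1.000e-02 -5.000e-02 -1.250e+00 -4.712e+01 -7.120e+00] sd [0.54 0.28 0.45 0.25 0.05]
tcp mm [490.5 -60.9 114.5] closing deg -4.5 open 0.565 t 23.05 [ 0.26  0.75 -0.38  2.06  0.62  0.45 -0.67]
```

The readings are left 2.1 N, middle 4.8 N and right 1.25 N, so the middle tin is the heaviest. I'll put the right tin back and return to the middle one.

```bash
python3 -m pendant '[{"claw":0.3,"dx":0,"dy":0,"dz":-15,"twist":0},{"claw":0.3,"dx":0,"dy":0,"dz":-35,"twist":0},{"claw":0.3,"dx":0,"dy":0,"dz":-55,"twist":0},{"claw":0.3,"dx":0,"dy":0,"dz":-68,"twist":0},{"claw":0.3,"dx":0,"dy":0,"dz":-74,"twist":0},{"claw":0.3,"dx":0,"dy":0,"dz":-77,"twist":0},{"claw":0.3,"dx":0,"dy":0,"dz":-79,"twist":0},{"claw":0.3,"dx":0,"dy":0,"dz":-80,"twist":0}]' 30
python3 -m pendant '[{"claw":0.3,"dx":0,"dy":0,"dz":0,"twist":0},{"claw":0.3,"dx":0,"dy":0,"dz":0,"twist":0},{"claw":1,"dx":0,"dy":0,"dz":0,"twist":0},{"claw":1,"dx":0,"dy":0,"dz":0,"twist":0},{"claw":1,"dx":0,"dy":0,"dz":0,"twist":0},{"claw":1,"dx":0,"dy":0,"dz":0,"twist":0},{"claw":1,"dx":0,"dy":0,"dz":5,"twist":0},{"claw":1,"dx":0,"dy":0,"dz":35,"twist":0}]'
python3 -m pendant '[{"claw":1,"dx":0,"dy":0,"dz":30,"twist":0},{"claw":1,"dx":0,"dy":0,"dz":60,"twist":0},{"claw":1,"dx":3,"dy":20,"dz":70,"twist":-0.02},{"claw":1,"dx":9,"dy":55,"dz":70,"twist":-0.04},{"claw":1,"dx":13.5,"dy":86,"dz":70,"twist":-0.06},{"claw":1,"dx":13.5,"dy":86,"dz":70,"twist":-0.06},{"claw":1,"dx":13.5,"dy":86,"dz":70,"twist":-0.06},{"claw":1,"dx":13.5,"dy":86,"dz":70,"twist":-0.06}]'
python3 - <<'E'
from h import *
p,d=eyes.snapshot("scene");P,c,uv=cloud("scene",d,p);blobs(P,.064,.08,minpx=100)
p,d=eyes.snapshot("side");P,c,uv=cloud("side",d,p);blobs(P,.064,.08,minpx=100);pose()
E
```

```text
clock: 23.85
tool_pos: [0.4909, -0.061, 0.0351]
eef_rot: [0.734, 0.679, 0.0, 0.0]
contact_force: [-0.1, 0.1, -0.9]
opening: 0.565
finger_force: 30.0
clock: 24.65
tool_pos: [0.489, -0.0607, 0.0684]
eef_rot: [0.734, 0.679, -0.002, -0.002]
contact_force: [0.7, -0.3, 0.2]
opening: 1.002
finger_force: 0.0
clock: 25.45
tool_pos: [0.5036, 0.0236, 0.1397]
eef_rot: [0.755, 0.656, -0.001, 0.0]
contact_force: [-0.6, -0.4, 0.3]
opening: 0.994
finger_force: 0.0
   307 z 0.0705 ([491.0, -60.8], [50.5, 50.3], 83.6)
   428 z 0.0705 ([503.3, 25.9], [50.4, 51.9], 81.6)
   577 z 0.0707 ([517.0, 104.1], [50.5, 51.8], 78.2)
   435 z 0.0655 ([677.0, 36.1], [49.3, 48.3], 29.7)
   235 z 0.0723 ([699.6, 167.3], [33.2, 98.6], 5.5)
   130 z 0.0719 ([745.3, 160.8], [24.4, 70.1], 15.6)
   492 z 0.0653 ([341.3, -16.6], [48.2, 48.3], 78.1)
   556 z 0.0713 ([491.8, -61.6], [51.1, 50.2], 85.8)
   467 z 0.0713 ([504.7, 24.8], [50.3, 49.2], 81.6)
   135 z 0.0710 ([526.0, 93.7], [35.4, 28.8], 79.8)
   277 z 0.0658 ([678.8, 35.8], [49.4, 47.9], 31.1)
tcp mm [503.8  23.4 139.6] closing deg -8.0 open 0.997 t 25.55 [ 0.11  0.72 -0.4   2.01  0.54  0.52 -0.82]
```

Descend, grip the middle tin and lift it 150 mm, which puts its underside at about 155 mm. Then I'll add margin up to about 190 mm.

```bash
python3 -m pendant '[{"claw":1,"dx":0,"dy":0,"dz":-40,"twist":0},{"claw":1,"dx":0,"dy":0,"dz":-75,"twist":0},{"claw":1,"dx":0,"dy":0,"dz":-95,"twist":0},{"claw":1,"dx":0,"dy":0,"dz":-103,"twist":0},{"claw":1,"dx":0,"dy":0,"dz":-105,"twist":0},{"claw":1,"dx":0,"dy":0,"dz":-105,"twist":0},{"claw":1,"dx":0,"dy":0,"dz":-105,"twist":0},{"claw":0.6,"dx":0,"dy":0,"dz":-105,"twist":0}]' 30
python3 -m pendant '[{"claw":0.3,"dx":0,"dy":0,"dz":0,"twist":0},{"claw":0.3,"dx":0,"dy":0,"dz":0,"twist":0},{"claw":0.3,"dx":0,"dy":0,"dz":0,"twist":0},{"claw":0.3,"dx":0,"dy":0,"dz":0,"twist":0},{"claw":0.3,"dx":0,"dy":0,"dz":0,"twist":0},{"claw":0.3,"dx":0,"dy":0,"dz":0,"twist":0}]' 30
python3 -m pendant '[{"claw":0.3,"dx":0,"dy":0,"dz":5,"twist":0},{"claw":0.3,"dx":0,"dy":0,"dz":15,"twist":0},{"claw":0.3,"dx":0,"dy":0,"dz":30,"twist":0},{"claw":0.3,"dx":0,"dy":0,"dz":50,"twist":0},{"claw":0.3,"dx":0,"dy":0,"dz":75,"twist":0},{"claw":0.3,"dx":0,"dy":0,"dz":100,"twist":0},{"claw":0.3,"dx":0,"dy":0,"dz":125,"twist":0},{"claw":0.3,"dx":0,"dy":0,"dz":150,"twist":0}]' 30
python3 -m pendant '[{"claw":0.3,"dx":0,"dy":0,"dz":15,"twist":0},{"claw":0.3,"dx":0,"dy":0,"dz":27,"twist":0},{"claw":0.3,"dx":0,"dy":0,"dz":33,"twist":0},{"claw":0.3,"dx":0,"dy":0,"dz":35,"twist":0},{"claw":0.3,"dx":0,"dy":0,"dz":35,"twist":0},{"claw":0.3,"dx":0,"dy":0,"dz":35,"twist":0},{"claw":0.3,"dx":0,"dy":0,"dz":35,"twist":0},{"claw":0.3,"dx":0,"dy":0,"dz":35,"twist":0}]' 30
python3 -c "
from h import *
weigh(8);pose()
p,d=eyes.snapshot('side');cv2.imwrite('pics/side9.png',p);P,c,uv=cloud('side',d,p)
Q=P[(abs(P[:,0]-.504)<.06)&(abs(P[:,1]-.025)<.06)&(P[:,2]>.1)&(P[:,2]<.3)];print(Q[:,2].min());blobs(P,.064,.08,minpx=100)"
```

```text
clock: 26.35
tool_pos: [0.5048, 0.025, 0.0357]
eef_rot: [0.754, 0.657, 0.001, 0.0]
contact_force: [0.5, -0.4, -0.9]
opening: 0.932
finger_force: 0.0
clock: 26.95
tool_pos: [0.5043, 0.025, 0.0348]
eef_rot: [0.754, 0.657, 0.0, 0.0]
contact_force: [1.0, 0.4, 2.4]
opening: 0.564
finger_force: 30.0
clock: 27.75
tool_pos: [0.5031, 0.0246, 0.1861]
eef_rot: [0.754, 0.657, -0.001, -0.0]
contact_force: [1.2, 0.5, -5.3]
opening: 0.563
finger_force: 30.0
clock: 28.55
tool_pos: [0.5039, 0.025, 0.2193]
eef_rot: [0.754, 0.657, -0.0, -0.0]
contact_force: [-0.1, -0.7, -5.5]
opening: 0.564
finger_force: 30.0
F [-1.000e-02 -0.000e+00 -4.800e+00 -4.556e+01 -1.285e+01] sd [0.45 0.51 0.42 0.01 0.01]
tcp mm [504.1  25.  219.7] closing deg -7.9 open 0.569 t 28.95 [ 0.18  0.6  -0.52  1.93  0.44  0.72 -0.73]
0.19240647103525826
   492 z 0.0653 ([341.4, -17.2], [50.2, 48.5], 75.3)
   560 z 0.0712 ([491.3, -61.7], [50.5, 49.7], 86.8)
   408 z 0.0713 ([518.2, 102.6], [50.6, 49.9], 77.0)
   269 z 0.0660 ([678.3, 35.8], [50.7, 48.3], 32.2)
   119 z 0.0719 ([706.9, 127.0], [16.5, 58.0], 58.0)
   105 z 0.0729 ([748.4, 164.0], [19.1, 55.7], 23.0)
```

View pics/side9.png

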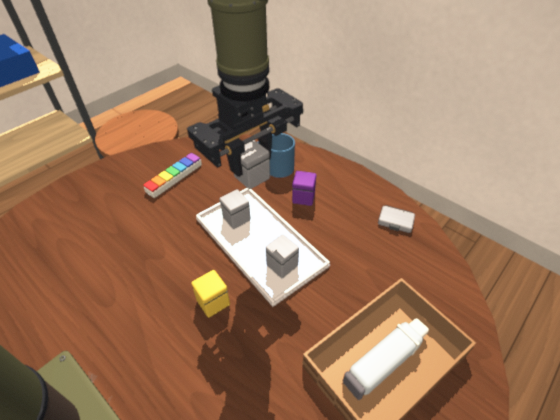

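The side view shows the middle tin held upright at (255,165), with its underside at about 190 mm. The other two stand on the tray at (235,208) and (282,254), the spacer is in the basket at (387,355), and the bystanders haven't moved.

```bash
python3 -c "
from plant import r
print(r.finish_job())"
```

```text
the job is handed in; nothing more can be done
None
```

The job is handed in: the spacer lies in the basket, and the middle tin, the heaviest at about 0.49 kg, is held upright and still about 19 cm above the table, with the other two standing on the tray.

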